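# Feel and pour out the green tea tin

## Robot

A 7-joint arm with a two-finger parallel gripper is mounted at the origin on the work surface. World frame = base frame: x ahead of the robot, y to its left, z up, the work surface at z = 0. Lengths are in m, angles in degrees, forces in N, time in s.
With the tool pointing down it reaches from about 0.425 to 0.875 m from the base axis. Payload 4.7 kg.
Tool frame: the origin (TCP) lies on the centre line of the jaws, within the pads' length; the fingertips stand ahead of it and the grasp point (between the pads) lies 2 mm behind it (env.tip_reach is the x of the fingertips in the tool frame, in m); x points along the fingers, z is the direction in which the jaws open and shut, and the axes are right-handed (so a half turn about x gives the same grasp; the last joint's range is limited). The gripper opens to 87 mm and grips with 3 to 60 N. Pads are 19 mm wide; open, the fingers measure 117 mm over their backs; the gripper's body (75 mm by 190 mm) begins 51 mm behind the grasp point.
Start: joints at [76.438, 18.392, -4.016, 83.108, 1.295, 78.541, -3.26], TCP at [0.161, -0.63, 0.24] pointing down, gripper open.
Joint ranges: [-163.93, 163.93], [-17.29, 119.83], [-79.2, 71.16], [3.27, 140.29], [-89.18, 269.18], [5.43, 117.66], [-154.24, 154.24]. Speed limits (degrees/s): [147.25, 147.25, 180, 180, 180, 180, 180].

## Interface

Orientations are given as [roll, pitch, yaw] about the fixed x, y, z axes, in that order (R = Rz(yaw) Ry(pitch) Rx(roll)).
In Python, from cell import telemetry, optics, env, models gives the robot as it stands.
- The arm moves only by the shell command python3 -m pendant 'ROWS' [FORCE]. ROWS is JSON, a list of rows, each a list of 3 entries, a list of its own where there are three numbers: the finger opening in mm, from 0 to 87, then the shift along the tool's x, y, z in mm, then the turn, a rotation vector about the tool's x, y, z in rad. A call has 1 to 10 rows; each row is the pose to reach, as a shift and turn from the pose commanded when the call began, along the tool's axes at that moment; what a row does not reach only later rows make up. A row lasts 1/12 s, in which the tool goes at most 41.7 mm and 7.16 degrees, less where a joint would pass 70% of its speed; a pose out of reach is approached as far as the arm can. A call with a gripper value outside its range is refused whole. The fingers move at their own pace and stop on an object; FORCE is the grip in N (left out, the last holds). Time passes only in rows, so rows that repeat a pose let the fingers close. It gives the time, the measured TCP pose, the force and the opening at its end, in the units of the state.
- telemetry.get_obs(): the state, without advancing time (a new reading comes with each control period).
- optics.read_camera(name): name is "scene" or "top"; returns a dict with "image" (384x512x3 uint8, blue, green, red), "range_z" (384x512 float32, m along the optical axis (not along the pixel's ray), 0 where there is no reading), "fx", "fy", "cx", "cy" (pixels), "k1" (the pictures are not rectified: a ray, as slopes to the right and down, at radius r is drawn at 1 + k1 r^2 times it, then the intrinsics apply), "cam_to_world" (4x4, takes a point from camera to world coordinates). Camera axes: x right, y up, looking along -z (the intrinsics and any distortion apply to the point x, -y, -z); pixel columns grow to the right and rows downward; lengths in m; the calibration is good to about 2 mm. A picture is of the moment at which its call begins.
- env.sign_off(): hands the job in, once; it reports no verdict.
Trained networks look in the newest picture that a camera, given by its name, has taken for a name from the list of things; names that differ only in an ending like _2 or _b are one class to them, and where a whole thing is asked for, a point or a joint stands for the part that bears it (a point fixed in the world has none). Each returns a list of dicts, best first, with "confidence" (0 to 1); they miss things now and then, are a little off and sometimes report something else, mostly with a low value. They report only what shows in the picture. A call takes as long as a camera call. They do not tell look-alikes from the thing itself.
- models.masks_of(camera, label): "pixels" (384x512 bool, what is visible of it) and "extent" ([left, top, right, bottom] as shares, 0 to 1, of the picture: columns of its width, rows of its height, round what is visible of it).
- models.landmark_of(camera, label): "centre" ([row, column] as shares, 0 to 1, of the picture: columns of its width, rows of its height: a listed point, or the origin of a listed thing).
The state is a dict: "time_s": time; "qpos": joint angles; "joint_velocities": joint speeds; "effort": joint torques, N m; "tool_pos": TCP position; "tool_rot": TCP orientation; "force": force on the tool from outside, world axes, zero at the start; "wrist_torque": the same for the moment, N m; "grip_width": finger opening in m.
Only numpy, scipy, OpenCV 4.12 (cv2) and the standard library are available. Lean on these libraries where they do the work, as an engineer would, in place of code of your own. Each camera call takes 0.05 s, during which the arm holds its last target.

## Task

At the crockery stall, find out what is left in the green tea tin on its tipping stand: take it by its black bar, tip it slowly to somewhere between 30 and 60 degrees and hold it still there for a second and a half, so that you feel the contents roll and settle while they are still inside. Then tip it on slowly until both white stoneware balls have rolled out into the grey bowl below its lip, bring the tin gently back upright onto its rest and let go, with the bowl still standing upright.

Things in the scene. Friction and masses are not known exactly. Their poses are not given: they have to be found in the camera images.
- green_tin: Green opaque tea tin, 84 mm across, 90 mm high, half lidded, hinged on a stand (the red twin is a bystander). Origin: on the hinge axis at its pouring lip, 130 mm above the table. Upright: z up, x = pouring direction, y = hinge axis; tin centre at x=-42 mm. Turns about +y (bar up, over, forward), 0 to 2.0 rad. Stiff hinge (0.3 N m): stays where left. Balls roll out past 90 to 110 deg.
- green_bar (a point): Middle of the tin's handle, at x=-130, y=0, z=+30 mm in the tin's frame, axes as the tin's: a round black bar along y, 12 mm thick, 80 mm long, held by two thin brass arms at its ends, on the robot's side of the tin, 30 mm above the rim; 25 mm or more free all round its middle. It can turn between the fingers, so the gripper may keep pointing down as the bar follows its arc (radius 133 mm).
- bowl: Grey crackle-glazed tea bowl, loose, 136 mm across the rim, 62 mm high, 0.3 kg, standing on the table in front of the green tin's lip, its centre about 70 mm ahead of the hinge axis. Origin: centre of its underside; z up when upright. It stands in the right place already and need not be moved.
- ball_a: White glazed stoneware ball, 30 mm, about 20 to 50 g, loose inside the green tin. Origin at its centre.
- ball_b: A second such ball in the green tin. Origin at its centre.
Not all that is in view belongs to the job. What is shaped like the bowl but yellow is not meant.

How it is judged (in metres and radians):
On the way, in this order (a step that is already met when the one before it is completed fails the run):
1. the green tin is held still between 25 and 65 degrees of tilt for 0.8 s, both balls still in it (angle between green_tin's own z axis and vertical between 0.436 and 1.134 rad and angular speed of green_tin below 0.2 rad/s and z of each of ball_a, ball_b in the frame of green_tin below 0 m and x of each of ball_a, ball_b in the frame of green_tin below 0 m), for 0.8 s.
2. both balls lie in the grey bowl (horizontal distance between each of ball_a, ball_b and bowl below 0.06 m and z of each of ball_a, ball_b in the frame of bowl below 0.06 m), for 0.2 s.
At the end, for the whole second after the job is handed in: both balls are in the grey bowl, the bowl stands on the table upright within 10 degrees, and the green tin is back upright within 10 degrees and at rest (all of step 2 and z of each of ball_a, ball_b in the frame of bowl above 0.005 m and angle between each of bowl, green_tin's own z axis and vertical below 0.175 rad and height (world z) of bowl below 0.015 m and angular speed of green_tin below 0.1 rad/s); the robot touches nothing.
It fails at once if the green tin is swung faster than 2 rad/s (not slow or gentle) (angular speed of green_tin above 2 rad/s).
It also fails if it takes over 54 s, if anything falls off the work surface, if the arm or the gripper's body presses on something with over 40 N, if the wrist force passes 120 N, or if a joint passes its speed limit or range.

## Working session

There is one attempt and no reset: what is moved stays moved. The work goes in short steps, Python scripts to look and compute and a shell command to move; the robot and the scene stay as the last step left them, time stands still between calls to the robot, and variables do not carry over. Pictures are saved under pics/ and viewed, and the job is handed in when it is done.

```bash
mkdir -p pics; ls; cat > h.py <<'E'
import numpy as np, cv2
from cell import telemetry, optics, env, models
def px2w(c,row,col,z=None):
    u=np.array([[[col,row]]],float)
    xd=(col-c['cx'])/c['fx']; yd=(row-c['cy'])/c['fy']
    x,y=xd,yd
    for _ in range(20):
        s=1+c['k1']*(x*x+y*y); x,y=xd/s,yd/s
    return np.array([x,-y,-1.0])
def pt(c,row,col,rz):
    d=px2w(c,row,col)*rz
    return (c['cam_to_world']@np.r_[d,1])[:3]
def cloud(c,mask):
    r,cl=np.nonzero(mask&(c['range_z']>0))
    return np.array([pt(c,a,b,c['range_z'][a,b]) for a,b in zip(r,cl)])
E
python3 - <<'E'
from h import *
print(telemetry.get_obs(), env.tip_reach)
for n in('scene','top'):
    c=optics.read_camera(n); cv2.imwrite(f'pics/{n}0.png',c['image'])
    print(n,c['cam_to_world'],c['fx'],c['k1'])
    for l in('green_tin','green_bar','bowl'):
        for m in models.masks_of(n,l)[:3]: 
            p=cloud(c,m['pixels']); print(l,'mask',m['confidence'],np.round(np.array(m['extent'])*[512,384,512,384]),np.round(np.median(p,0),3) if len(p) else None)
        for m in models.landmark_of(n,l)[:3]:
            a,b=m['centre'][0]*384,m['centre'][1]*512
            rz=c['range_z'][int(a),int(b)]
            print(l,'lm',m['confidence'],round(a),round(b),np.round(pt(c,a,b,rz),3))
E
```

```text
pics
{'time_s': 0.0, 'qpos': array([76.43750425, 18.43910094, -4.01302574, 83.17562533,  1.29490317,
       78.54108386, -3.26075353]), 'joint_velocities': array([ 0.08471836,  0.02885077, -0.06999504,  0.05388866, -0.04172854,
        0.08293749,  0.05703186]), 'effort': array([ 2.33416386e-04, -4.91288602e+01, -4.03900445e-01, -3.12530959e+01,
       -6.37785648e-02,  4.36322833e-02,  1.90002629e-04]), 'tool_pos': array([ 0.16111762, -0.62916899,  0.23845434]), 'tool_rot': array([-176.62741243,   89.88922675,  107.74169825]), 'force': array([-0.00973622,  0.76267073,  0.90678429]), 'wrist_torque': array([ 0.00764045,  0.02158588, -0.0152031 ]), 'grip_width': 0.08708261670762174} 0.017
scene [[ 0.59648216 -0.65601952  0.4624364   0.88558738]
 [ 0.80259725  0.49241711 -0.3366943  -0.3155179 ]
 [-0.00683357  0.57198233  0.82023748  0.83330805]
 [ 0.          0.          0.          1.        ]] 410.0630877971788 -0.05927846753647314
green_tin mask 0.82 [155. 205. 236. 300.] [ 0.532 -0.204  0.129]
green_tin lm 0.77 277 206 [ 0.585 -0.211  0.13 ]
green_bar mask 0.83 [161. 205. 232. 297.
[... 450 characters left out ...]
0.02937137 -0.00854203 -0.02772012]
 [-0.01380076  0.18380625  0.98286561  1.03071599]
 [ 0.          0.          0.          1.        ]] 481.26361347864173 0.022523211564459383
green_tin mask 0.68 [323. 131. 379. 208.] [ 0.528 -0.203  0.128]
green_tin lm 0.89 138 351 [ 0.621 -0.24   0.012]
green_bar mask 0.82 [317. 131. 377. 208.] [ 0.53  -0.203  0.128]
green_bar lm 0.76 200 343 [ 0.457 -0.186  0.164]
green_bar lm 0.67 124 342 [ 0.654 -0.222  0.008]
bowl mask 0.58 [208. 201. 269. 270.] [0.416 0.016 0.025]
bowl mask 0.56 [328. 239. 396. 311.] [ 0.325 -0.242  0.025]
bowl lm 0.85 120 342 [ 0.665 -0.224  0.006]
bowl lm 0.73 275 357 [ 0.324 -0.234  0.009]
bowl lm 0.6 238 241 [0.408 0.007 0.006]
```

View pics/scene0.png

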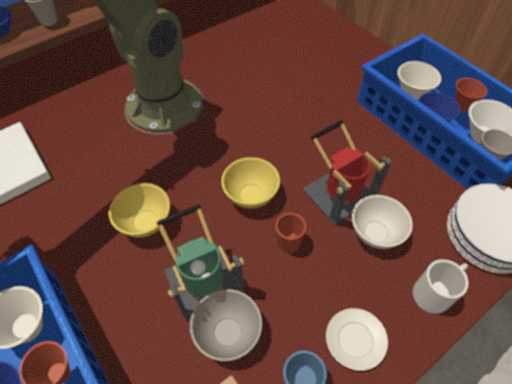

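View pics/top0.png

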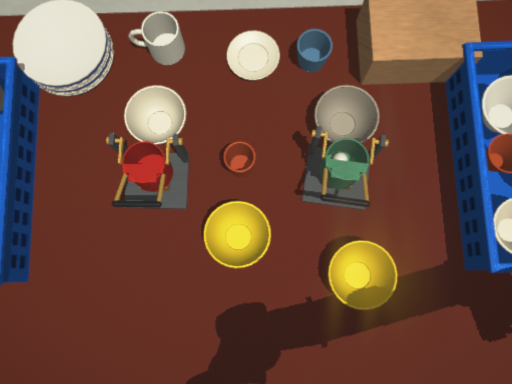

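```bash
python3 - <<'E'
from h import *
for n in('scene','top'):
    c=optics.read_camera(n)
    k=cv2.resize(c['image'],None,fx=1,fy=1)
    r0,r1,c0,c1=(190,310,120,280) if n=='scene' else (100,220,290,420)
    cv2.imwrite(f'pics/{n}1.png',cv2.resize(k[r0:r1,c0:c1],None,fx=5 if n=='scene' else 5,fy=5,interpolation=cv2.INTER_CUBIC)[:600,:800])
    h=np.zeros((384,512),bool);h[r0:r1,c0:c1]=1
    P=cloud(c,h); 
    b=P[(P[:,2]>.148)&(P[:,2]<.18)&(abs(P[:,0]-.46)<.05)&(abs(P[:,1]+.19)<.07)]
    np.save(f'{n}_bar.npy',b)
    print(n,len(b)); b=b[np.argsort(b[:,1])]; print(np.round(b[::max(1,len(b)//40)],3))
    t=P[(P[:,2]>.12)&(P[:,2]<.14)&(P[:,0]>.48)]; print(np.round([t.min(0),t.max(0),t.mean(0)],3))
E
```

```text
scene 385
[[ 0.475 -0.236  0.151]
 [ 0.475 -0.234  0.149]
 [ 0.463 -0.233  0.154]
 [ 0.451 -0.232  0.167]
 [ 0.47  -0.231  0.15 ]
 [ 0.47  -0.23   0.152]
 [ 0.46  -0.229  0.16 ]
 [ 0.455 -0.228  0.164]
 [ 0.453 -0.226  0.167]
 [ 0.448 -0.224  0.165]
 [ 0.457 -0.221  0.16 ]
 [ 0.451 -0.218  0.168]
 [ 0.449 -0.215  0.166]
 [ 0.459 -0.213  0.162]
 [ 0.454 -0.21   0.163]
 [ 0.46  -0.207  0.162]
 [ 0.459 -0.205  0.158]
 [ 0.453 -0.202  0.166]
 [ 0.46  -0.2    0.165]
 [ 0.452 -0.197  0.166]
 [ 0.461 -0.195  0.162]
 [ 0.461 -0.191  0.166]
 [ 0.464 -0.189  0.163]
 [ 0.464 -0.187  0.164]
 [ 0.462 -0.183  0.162]
 [ 0.459 -0.181  0.168]
 [ 0.464 -0.178  0.164]
 [ 0.457 -0.175  0.166]
 [ 0.465 -0.172  0.16 ]
 [ 0.459 -0.17   0.168]
 [ 0.458 -0.167  0.167]
 [ 0.467 -0.164  0.162]
 [ 0.464 -0.162  0.166]
 [ 0.469 -0.158  0.163]
 [ 0.486 -0.157  0.151]
 [ 0.482 -0.156  0.154]
 [ 0.467 -0.155  0.164]
 [ 0.482 -0.154  0.153]
 [ 0.48  -0.153  0.153]
 [ 0.486 -0.152  0.152]
 [ 0.483 -0.151  0.151]
 [ 0.473 -0.15   0.159]
 [ 0.47  -0.148  0.161]]
[[ 0.483 -0.284  0.12 ]
 [ 0.608 -0.14   0.14 ]
 [ 0.543 
[... 429 characters left out ...]
8]
 [ 0.458 -0.199  0.163]
 [ 0.455 -0.197  0.163]
 [ 0.456 -0.194  0.168]
 [ 0.458 -0.192  0.164]
 [ 0.453 -0.189  0.164]
 [ 0.462 -0.187  0.163]
 [ 0.462 -0.184  0.165]
 [ 0.453 -0.183  0.162]
 [ 0.463 -0.179  0.162]
 [ 0.46  -0.177  0.165]
 [ 0.46  -0.175  0.166]
 [ 0.465 -0.172  0.162]
 [ 0.456 -0.17   0.162]
 [ 0.459 -0.168  0.164]
 [ 0.465 -0.165  0.165]
 [ 0.461 -0.162  0.166]
 [ 0.467 -0.16   0.163]
 [ 0.458 -0.157  0.161]
 [ 0.477 -0.156  0.152]
 [ 0.481 -0.155  0.151]
 [ 0.459 -0.153  0.164]
 [ 0.461 -0.152  0.164]
 [ 0.472 -0.151  0.159]
 [ 0.46  -0.15   0.163]
 [ 0.467 -0.148  0.166]
 [ 0.462 -0.147  0.161]]
[[ 0.485 -0.284  0.12 ]
 [ 0.605 -0.138  0.14 ]
 [ 0.54  -0.205  0.129]]
```

```bash
cat >> h.py <<'E'
from scipy.spatial.transform import Rotation as R
def toolR(o): return R.from_euler('xyz',o['tool_rot'],degrees=True)
def rel(o,p,Rt):
    Rc=toolR(o)
    return np.round(Rc.inv().apply(np.array(p)-o['tool_pos'])*1000,1), np.round((Rc.inv()*Rt).as_rotvec(),4)
E
python3 - <<'E'
from h import *
b=np.vstack([np.load('scene_bar.npy'),np.load('top_bar.npy')])
b=b[b[:,2]>.157]; ends=(b[:,1].min(),b[:,1].max())
b2=b[(b[:,1]>-.22)&(b[:,1]<-.162)]
f=np.polyfit(b2[:,1],b2[:,0],1); print(f,np.degrees(np.arctan(f[0])),b2.mean(0),np.percentile(b2[:,2],[5,50,95]),ends)
r=b2[:,0]-np.polyval(f,b2[:,1]); print(np.percentile(r,[2,50,98]))
yaw=-np.arctan(f[0]); d=np.array([np.cos(yaw),np.sin(yaw),0])
o=telemetry.get_obs()
print(toolR(o).as_matrix().round(3))
for s in(1,-1):
    X=np.array([0,0,-1.]);Z=s*d;Y=np.cross(Z,X)
    Rt=R.from_matrix(np.c_[X,Y,Z]); print(s,rel(o,[.456,-.191,.25],Rt))
bar=np.array([.457,-.191,.16]); print('hinge',bar+.13*d-[0,0,.03])
c=optics.read_camera('scene')
m=np.zeros((384,512),bool); m[::3,::3]=1
P=cloud(c,m); q=P[(P[:,0]>.05)&(P[:,0]<.6)&(P[:,1]<-.25)&(P[:,1]>-.8)]; print('max h',q[q[:,2].argmax()])
E
```

```text
[0.17596488 0.49104775] 9.97987733733126 [ 0.45741289 -0.19114533  0.16436324] [0.16000031 0.1645576  0.16780362] (np.float64(-0.23451677583341285), np.float64(-0.144550808155843))
[-0.00653171  0.00011949  0.00555199]
[[-0.     0.969  0.248]
 [-0.     0.248 -0.969]
 [-1.    -0.     0.   ]]
1 (array([ -10.5,  394.4, -351.8]), array([-1.1458e+00,  1.0000e-04,  1.0000e-04]))
-1 (array([ -10.5,  394.4, -351.8]), array([ 1.9958e+00,  1.0000e-04, -1.0000e-04]))
hinge [ 0.58503293 -0.2135293   0.13      ]
max h [ 0.58071782 -0.27410318  0.14591868]
```

```bash
python3 -m pendant '[[45,[-30,39,-35],[-0.11,0,0]],[45,[-30,79,-70],[-0.23,0,0]],[45,[-30,118,-105],[-0.34,0,0]],[45,[-30,158,-141],[-0.46,0,0]],[45,[-30,197,-176],[-0.57,0,0]],[45,[-30,237,-211],[-0.69,0,0]],[45,[-30,276,-246],[-0.8,0,0]],[45,[-30,316,-281],[-0.92,0,0]],[45,[-30,355,-317],[-1.03,0,0]],[45,[-30,394,-352],[-1.146,0,0]]]' 20
cat > t.py <<'E'
from h import *
o=telemetry.get_obs(); yaw=np.radians(-9.98); d=np.array([np.cos(yaw),np.sin(yaw),0])
X=np.array([0,0,-1.]);Rt=R.from_matrix(np.c_[X,np.cross(d,X),d])
print(o['time_s'],o['tool_pos'].round(4),o['qpos'].round(1),o['force'].round(2),o['grip_width'])
print('to bar',rel(o,[.457,-.191,.158],Rt))
# bar angle if held
H=np.array([.585,-.2135,.13]); g=o['tool_pos']-toolR(o).as_matrix()[:,0]*.002-H
x=g@d; z=g[2]; print('x,z,lat',x.round(4),z.round(4),(g@np.cross([0,0,1],d)).round(4),'r',np.hypot(x,z).round(4),'theta',np.degrees(np.arctan2(z,-x)-np.arctan2(.03,.13)).round(1))
E
python3 t.py
```

```text
time_s: 1.68
tool_pos: [0.3911, -0.2869, 0.2698]
tool_rot: [-59.6, 89.9, -69.2]
force: [1.1, 0.5, 0.1]
grip_width: 0.0455
1.6833 [ 0.3911 -0.2869  0.2698] [ 58.9  -1.8 -25.  102.4  -0.7  79.2  24.3] [1.13 0.47 0.14] 0.045539328025776045
to bar (array([111.8, 105.7,  48.8]), array([0.0055, 0.0006, 0.0011]))
x,z,lat -0.1783 0.1418 -0.1059 r 0.2278 theta 25.5
```

```bash
python3 -m pendant '[[45,[30,36,16],[0,0,0]],[45,[50,71,32],[0.005,0,0]],[45,[60,106,49],[0.005,0,0]],[45,[60,106,49],[0.005,0,0]],[45,[60,106,49],[0.005,0,0]],[45,[60,106,49],[0.005,0,0]]]'
python3 t.py; python3 - <<'E'
from h import *
for n in('scene','top'):
    c=optics.read_camera(n); r0,c0=(170,110) if n=='scene' else (90,270)
    cv2.imwrite(f'pics/{n}2.png',cv2.resize(c['image'][r0:r0+140,c0:c0+180],None,fx=4,fy=4))
E
```

```text
time_s: 2.18
tool_pos: [0.4569, -0.1932, 0.2097]
tool_rot: [-98.8, 90.0, -109.0]
force: [0.5, -0.5, -0.5]
grip_width: 0.045
2.1833 [ 0.4569 -0.1932  0.2097] [ 51.7   2.1 -32.3 105.9   1.2  72.4   8.8] [ 0.5  -0.49 -0.45] 0.04499109448167003
to bar (array([51.7,  2.3, -0.3]), array([-0.0039, -0.0001,  0.0008]))
x,z,lat -0.1297 0.0817 -0.0022 r 0.1533 theta 19.2
```

View pics/scene2.png

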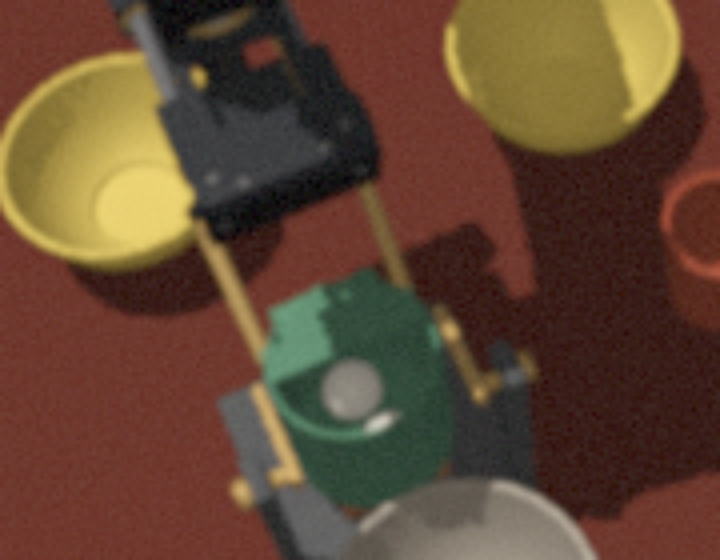

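View pics/top2.png

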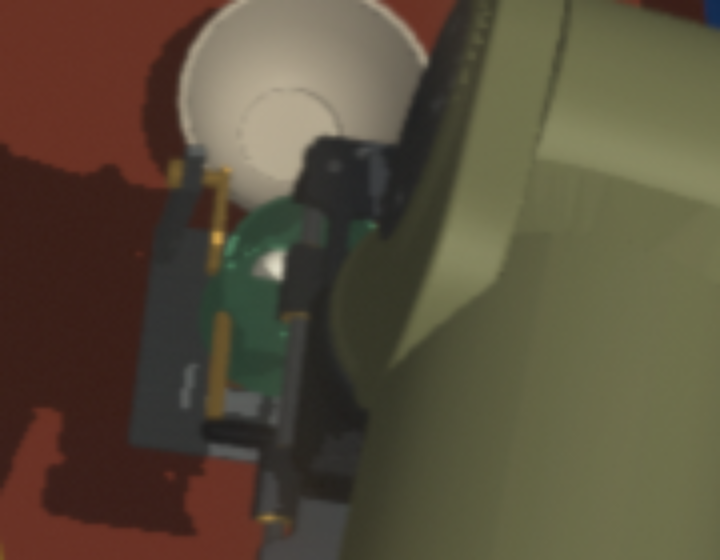

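```bash
python3 -m pendant '[[45,[15,2,0],[0,0,0]],[45,[30,2,0],[0,0,0]],[45,[42,2,0],[0,0,0]],[45,[51,2,0],[0,0,0]],[45,[51,2,0],[0,0,0]],[45,[51,2,0],[0,0,0]]]'
python3 t.py
```

```text
time_s: 2.78
tool_pos: [0.4569, -0.1915, 0.1583]
tool_rot: [170.1, 90.0, 159.7]
force: [0.1, 0.6, 0.7]
grip_width: 0.0449
2.7833 [ 0.4569 -0.1915  0.1583] [ 51.1   4.7 -32.6 109.6   2.8  66.5   7.2] [0.09 0.63 0.74] 0.044870688437163006
to bar (array([ 0.3,  0.5, -0. ]), array([-0.0059, -0.0006, -0.0001]))
x,z,lat -0.1299 0.0303 -0.0005 r 0.1334 theta 0.2
```

```bash
python3 -m pendant '[[8,[0,0,0],[0,0,0]],[8,[0,0,0],[0,0,0]],[8,[0,0,0],[0,0,0]],[8,[0,0,0],[0,0,0]],[8,[0,0,0],[0,0,0]],[8,[0,0,0],[0,0,0]]]' 30
python3 t.py
python3 -c "
import numpy as np
t0=0
def p(t):
    t=np.radians(t);return np.array([-(130*np.sin(t)+30*np.cos(t)),-130*np.cos(t)+30*np.sin(t)])
for s in range(0,125,20):
  print(s,[list((p(s+2*k)-p(s)).round(0).astype(int)) for k in range(1,11)])
print([(a,(p(a)-p(0)).round()) for a in range(0,121,10)])"
```

```text
time_s: 3.28
tool_pos: [0.4574, -0.1909, 0.1586]
tool_rot: [-40.7, 90.0, -50.9]
force: [-0.8, 0.3, 0.0]
grip_width: 0.0136
3.2833 [ 0.4574 -0.1909  0.1586] [ 51.1   4.7 -32.7 109.6   2.8  66.4   7.2] [-0.81  0.28  0.01] 0.01358141136231462
to bar (array([ 0.6, -0.2, -0.4]), array([-0.0047,  0.0002,  0.0002]))
x,z,lat -0.1296 0.0306 0.0002 r 0.1331 theta 0.3
0 [[np.int64(-5), np.int64(1)], [np.int64(-9), np.int64(2)], [np.int64(-13), np.int64(4)], [np.int64(-18), np.int64(5)], [np.int64(-22), np.int64(7)], [np.int64(-26), np.int64(9)], [np.int64(-31), np.int64(11)], [np.int64(-35), np.int64(13)], [np.int64(-39), np.int64(16)], [np.int64(-43), np.int64(18)]]
20 [[np.int64(-4), np.int64(3)], [np.int64(-8), np.int64(5)], [np.int64(-11), np.int64(8)], [np.int64(-15), np.int64(11)], [np.int64(-18), np.int64(14)], [np.int64(-22), np.int64(18)], [np.int64(-25), np.int64(21)], [np.int64(-28), np.int64(24)], [np.int64(-31), np.int64(28)], [np.int64(-34), np.int64(32)]]
40 [[np.int64(-3), np.int64(4)], [np.int64(-5), np.int64(8)], [np.int64(-8), np.int64(12)], [np.int64(-10), np.int64(16)], [np
[... 1033 characters left out ...]
p.int64(35)], [np.int64(25), np.int64(39)]]
120 [[np.int64(3), np.int64(3)], [np.int64(7), np.int64(7)], [np.int64(10), np.int64(10)], [np.int64(14), np.int64(13)], [np.int64(17), np.int64(16)], [np.int64(21), np.int64(18)], [np.int64(25), np.int64(21)], [np.int64(29), np.int64(23)], [np.int64(33), np.int64(26)], [np.int64(37), np.int64(28)]]
[(0, array([0., 0.])), (10, array([-22.,   7.])), (20, array([-43.,  18.])), (30, array([-61.,  32.])), (40, array([-77.,  50.])), (50, array([-89.,  69.])), (60, array([-98.,  91.])), (70, array([-102.,  114.])), (80, array([-103.,  137.])), (90, array([-100.,  160.])), (100, array([-93., 182.])), (110, array([-82., 203.])), (120, array([-68., 221.]))]
```

```bash
python3 -m pendant '[[8,[-5,0,1],[0,0,0]],[8,[-9,0,2],[0,0,0]],[8,[-13,0,4],[0,0,0]],[8,[-18,0,5],[0,0,0]],[8,[-22,0,7],[0,0,0]],[8,[-26,0,9],[0,0,0]],[8,[-31,0,11],[0,0,0]],[8,[-35,0,13],[0,0,0]],[8,[-39,0,16],[0,0,0]],[8,[-43,0,18],[0,0,0]]]' 30
python3 t.py
```

```text
time_s: 4.12
tool_pos: [0.4737, -0.1936, 0.2014]
tool_rot: [174.9, 89.8, 164.6]
force: [-4.7, 1.9, -4.1]
grip_width: 0.0108
4.1167 [ 0.4737 -0.1936  0.2014] [ 50.7   4.9 -32.8 104.3   2.8  71.8   6.8] [-4.71  1.87 -4.13] 0.010815788518261057
to bar (array([ 43.5,  -0.4, -16.7]), array([-0.0049, -0.0042, -0.0004]))
x,z,lat -0.1131 0.0734 0.0003 r 0.1348 theta 20.0
```

```bash
python3 -m pendant '[[8,[-4,0,3],[0,0,0]],[8,[-8,0,5],[0,0,0]],[8,[-11,0,8],[0,0,0]],[8,[-15,0,11],[0,0,0]],[8,[-18,0,14],[0,0,0]],[8,[-22,0,18],[0,0,0]],[8,[-25,0,21],[0,0,0]],[8,[-28,0,24],[0,0,0]],[8,[-31,0,28],[0,0,0]],[8,[-34,0,32],[0,0,0]]]'
python3 t.py
```

```text
time_s: 4.95
tool_pos: [0.5029, -0.1987, 0.2369]
tool_rot: [-179.4, 89.5, 170.3]
force: [-15.4, 4.8, 10.4]
grip_width: 0.0112
4.95 [ 0.5029 -0.1987  0.2369] [ 49.3   7.7 -33.2  97.6   4.4  76.6   5. ] [-15.35   4.78  10.37] 0.011205854344885661
to bar (array([ 79.3,  -0.6, -45.8]), array([-0.0051, -0.0095,  0.0001]))
x,z,lat -0.0834 0.1089 0.0003 r 0.1371 theta 39.6
```

```bash
python3 - <<'E'
from h import *
for n in('scene',):
    c=optics.read_camera(n); r0,c0=(170,110) if n=='scene' else (90,270)
    cv2.imwrite(f'pics/{n}3.png',cv2.resize(c['image'][r0:r0+140,c0:c0+180],None,fx=4,fy=4))
print(telemetry.get_obs()['force'],telemetry.get_obs()['grip_width'],telemetry.get_obs()['wrist_torque'])
E
```

```text
[-14.58087443   4.4759746   11.09435233] 0.011082205492252369 [1.10431669 3.48247811 0.03714232]
```

View pics/scene3.png

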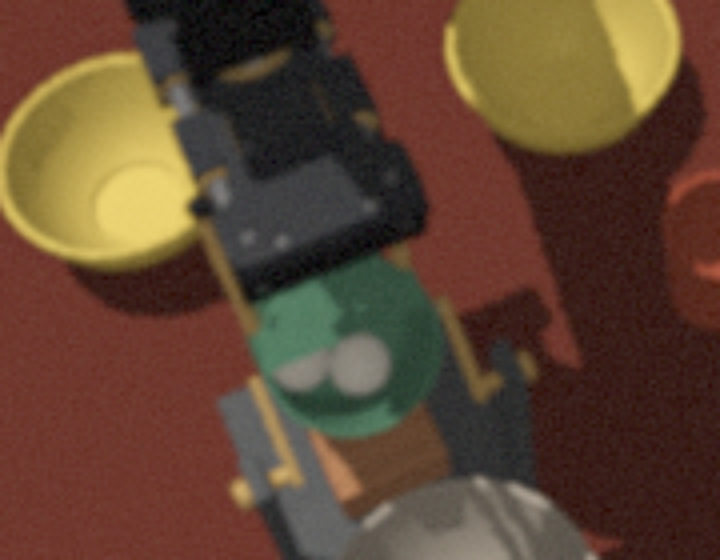

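```bash
cat > tilt.py <<'E'
from h import *
import sys
c=optics.read_camera('scene'); im=c['image'].astype(int)
print(telemetry.get_obs()['time_s'])
m=(im[...,1]>im[...,2]*1.25)&(im[...,1]>im[...,0]*1.02); m[:, :150]=0; m[:,240:]=0; m[:190]=0; m[310:]=0
P=cloud(c,m); d=np.array([np.cos(np.radians(9.98)),-np.sin(np.radians(9.98)),0]); H=np.array([.585,-.2135,.13])
X=(P-H)@d; Z=P[:,2]-.13; Y=(P-H)@np.array([np.sin(np.radians(9.98)),np.cos(np.radians(9.98)),0])
k=(abs(Y)<.06)&(abs(X)<.15)&(Z<.13); X,Y,Z=X[k],Y[k],Z[k]
# robust plane fit via RANSAC constrained to contain y axis: line in X,Z
best=None;rng=np.random.default_rng(0)
for _ in range(2000):
    i,j=rng.choice(len(X),2,replace=False)
    v=np.array([X[j]-X[i],Z[j]-Z[i]]);L=np.hypot(*v)
    if L<.025: continue
    n=np.array([-v[1],v[0]])/L; r=(X-X[i])*n[0]+(Z-Z[i])*n[1]; s=(abs(r)<.002).sum()
    if best is None or s>best[0]: best=(s,i,n,abs(r)<.002)
q=np.c_[X,Z][best[3]]; mu=q.mean(0); v=np.linalg.svd(q-mu)[2][0]; v=v*np.sign(-v[0])
print(len(X),best[0],'tilt',np.degrees(np.arctan2(v[1],v[0])),'mid',mu,'ext',q.min(0),q.max(0))
E
python3 tilt.py
```

```text
5.05
1218 645 tilt 140.52551455666702 mid [-0.04246134  0.03457677] ext [-0.06063232 -0.00021275] [-0.00056458  0.05003189]
```

```bash
python3 -m pendant '[[8,[0,0,0],[0,0,0]],[8,[0,0,0],[0,0,0]],[8,[0,0,0],[0,0,0]],[8,[0,0,0],[0,0,0]],[8,[0,0,0],[0,0,0]],[8,[0,0,0],[0,0,0]],[8,[0,0,0],[0,0,0]],[8,[0,0,0],[0,0,0]],[8,[0,0,0],[0,0,0]],[8,[0,0,0],[0,0,0]]]'
python3 -m pendant '[[8,[0,0,0],[0,0,0]],[8,[0,0,0],[0,0,0]],[8,[0,0,0],[0,0,0]],[8,[0,0,0],[0,0,0]],[8,[0,0,0],[0,0,0]],[8,[0,0,0],[0,0,0]],[8,[0,0,0],[0,0,0]],[8,[0,0,0],[0,0,0]],[8,[0,0,0],[0,0,0]],[8,[0,0,0],[0,0,0]]]'
python3 t.py; python3 tilt.py
```

```text
time_s: 5.88
tool_pos: [0.5039, -0.1989, 0.2377]
tool_rot: [-174.7, 89.6, 175.1]
force: [-13.7, 4.2, 11.2]
grip_width: 0.011
time_s: 6.72
tool_pos: [0.5039, -0.1989, 0.2377]
tool_rot: [-174.6, 89.6, 175.2]
force: [-13.4, 4.3, 11.4]
grip_width: 0.0109
6.7167 [ 0.5039 -0.1989  0.2377] [ 49.3   7.6 -33.2  97.5   4.4  76.5   5. ] [-13.35   4.26  11.38] 0.01088871406733935
to bar (array([ 80. ,  -0.5, -47.1]), array([-0.005 , -0.0063,  0.0006]))
x,z,lat -0.0824 0.1097 0.0003 r 0.1372 theta 40.1
6.7667
1221 666 tilt 140.88629523327148 mid [-0.04282884  0.03476801] ext [-0.06077344  0.00099637] [-0.00087763  0.04962628]
```

```bash
python3 -m pendant '[[8,[-4,0,3],[0,0,0]],[8,[-7,0,6],[0,0,0]],[8,[-10,0,10],[0,0,0]],[8,[-12,0,14],[0,0,0]],[8,[-15,0,18],[0,0,0]],[8,[-17,0,22],[0,0,0]],[8,[-19,0,26],[0,0,0]],[8,[-21,0,31],[0,0,0]],[8,[-23,0,36],[0,0,0]],[8,[-24,0,40],[0,0,0]]]'
python3 t.py; python3 tilt.py
```

```text
time_s: 7.6
tool_pos: [0.5454, -0.2061, 0.2621]
tool_rot: [-174.3, 89.9, 175.5]
force: [-9.0, 3.3, 8.7]
grip_width: 0.0109
7.6 [ 0.5454 -0.2061  0.2621] [ 47.   12.3 -33.5  90.1   6.8  79.8   2.6] [-8.97  3.26  8.67] 0.010870752833094452
to bar (array([104.3,  -0.8, -89.5]), array([-0.0046, -0.0015,  0.0001]))
x,z,lat -0.0403 0.1341 0.0004 r 0.14 theta 60.3
7.65
911 322 tilt -150.26671957677502 mid [-0.02769942 -0.01052804] ext [-0.0591763  -0.02989958] [-0.00061172  0.00554192]
```

```bash
python3 -m pendant '[[8,[-2,0,0],[0,0,0]],[8,[-4,0,1],[0,0,0]],[8,[-4,0,1],[0,0,0]]]'
python3 t.py;python3 - <<'E'
from h import *
for n in('scene','top'):
    c=optics.read_camera(n); r0,c0=(170,110) if n=='scene' else (90,270)
    cv2.imwrite(f'pics/{n}4.png',cv2.resize(c['image'][r0:r0+140,c0:c0+180],None,fx=4,fy=4))
E
```

```text
time_s: 7.9
tool_pos: [0.5466, -0.2063, 0.2625]
tool_rot: [144.2, 89.9, 134.0]
force: [-2.0, 2.9, -7.4]
grip_width: 0.0109
7.9 [ 0.5466 -0.2063  0.2625] [ 46.9  12.4 -33.5  89.8   6.9  79.9   2.6] [-2.02  2.91 -7.38] 0.010891030713299152
to bar (array([104.7,  -1. , -90.7]), array([-0.0043, -0.0019, -0.0014]))
x,z,lat -0.0391 0.1345 0.0004 r 0.1401 theta 60.8
```

View pics/scene4.png

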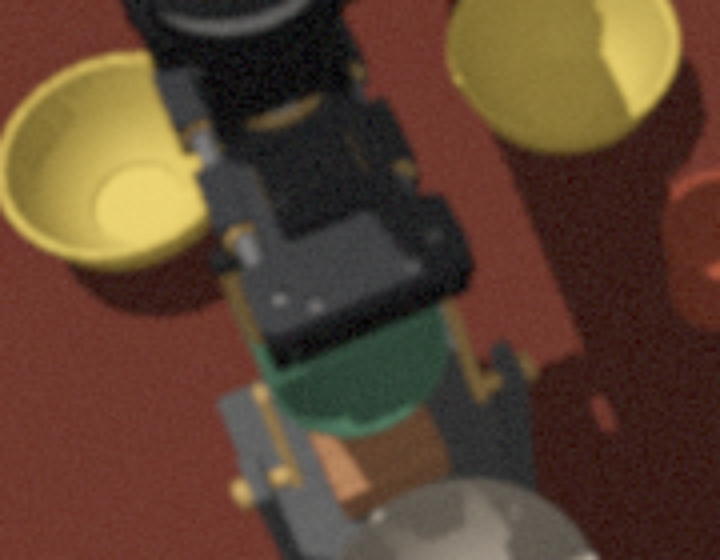

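View pics/top4.png

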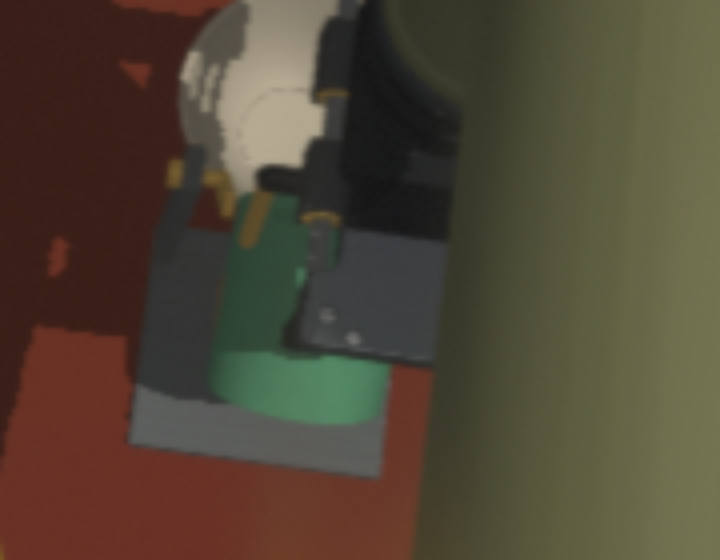

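```bash
python3 -m pendant '[[8,[-1,0,4],[0,0,0]],[8,[-1,0,9],[0,0,0]],[8,[-2,0,14],[0,0,0]],[8,[-3,0,18],[0,0,0]],[8,[-4,0,23],[0,0,0]],[8,[-4,0,27],[0,0,0]],[8,[-4,0,32],[0,0,0]],[8,[-5,0,37],[0,0,0]],[8,[-5,0,41],[0,0,0]],[8,[-5,0,46],[0,0,0]]]'
python3 t.py
```

```text
time_s: 8.83
tool_pos: [0.5925, -0.2144, 0.2703]
tool_rot: [59.2, 90.0, 49.0]
force: [-4.3, 4.0, -0.3]
grip_width: 0.0111
8.8333 [ 0.5925 -0.2144  0.2703] [ 43.8  18.2 -33.3  82.6   9.9  82.1   0.2] [-4.33  3.97 -0.34] 0.011053684107482031
to bar (array([ 112.2,   -1.1, -137.5]), array([-0.0045,  0.0004, -0.0006]))
x,z,lat 0.0075 0.1423 0.0004 r 0.1425 theta 80.0
```

```bash
python3 -m pendant '[[8,[0,0,5],[0,0,0]],[8,[1,0,9],[0,0,0]],[8,[1,0,14],[0,0,0]],[8,[2,0,18],[0,0,0]],[8,[3,0,23],[0,0,0]],[8,[4,0,28],[0,0,0]],[8,[6,0,32],[0,0,0]],[8,[7,0,36],[0,0,0]],[8,[9,0,41],[0,0,0]],[8,[10,0,45],[0,0,0]]]'
python3 t.py
python3 - <<'E'
from h import *
for n in('scene',):
    c=optics.read_camera(n); r0,c0=(200,110)
    cv2.imwrite(f'pics/{n}5.png',cv2.resize(c['image'][r0:r0+180,c0:c0+180],None,fx=3,fy=3))
    for m in models.masks_of(n,'ball_a'): print(m['confidence'],m['extent'],np.median(cloud(c,m['pixels']),0))
E
```

```text
time_s: 9.67
tool_pos: [0.6375, -0.2225, 0.2608]
tool_rot: [18.0, 89.9, 7.8]
force: [-5.1, 4.8, 0.2]
grip_width: 0.0111
9.6667 [ 0.6375 -0.2225  0.2608] [ 40.5  24.1 -32.7  76.5  12.8  83.   -1.6] [-5.12  4.84  0.21] 0.011109460667981822
to bar (array([ 102.4,   -1.2, -183.4]), array([-0.0044,  0.0022, -0.0007]))
x,z,lat 0.0532 0.1328 0.0003 r 0.143 theta 98.8
0.19 [0.3281, 0.6068, 0.3666, 0.7661] [ 0.56842719 -0.24917565  0.19681931]
```

View pics/scene5.png

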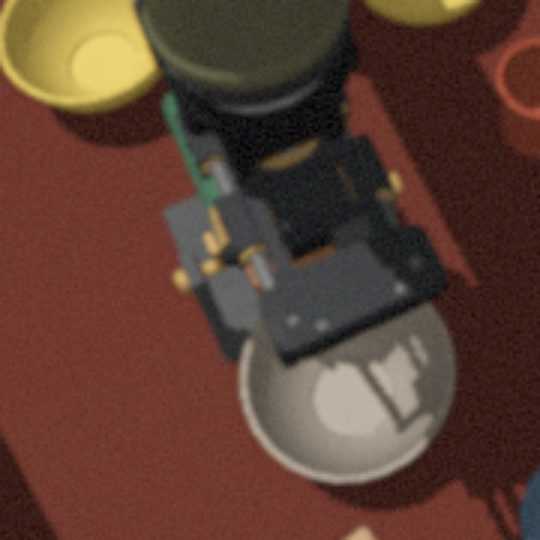

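```bash
python3 -m pendant '[[8,[1,0,2],[0,0,0]],[8,[2,0,4],[0,0,0]],[8,[3,0,6],[0,0,0]],[8,[4,0,8],[0,0,0]],[8,[5,0,11],[0,0,0]],[8,[6,0,13],[0,0,0]],[8,[7,0,15],[0,0,0]],[8,[9,0,17],[0,0,0]],[8,[10,0,19],[0,0,0]],[8,[11,0,21],[0,0,0]]]'
python3 t.py
cat > ball.py <<'E'
from h import *
import sys
k=sys.argv[1]
for n in('scene','top'):
    c=optics.read_camera(n); r0,c0=(200,110) if n=='scene' else (60,250)
    cv2.imwrite(f'pics/{n}{k}.png',cv2.resize(c['image'][r0:r0+180,c0:c0+180],None,fx=3,fy=3))
    for l in('ball_a','bowl'):
      for m in models.masks_of(n,l): print(n,l,m['confidence'],np.round(np.array(m['extent'])*[512,384,512,384]),np.median(cloud(c,m['pixels']),0).round(3))
E
python3 ball.py 6
```

```text
time_s: 10.6
tool_pos: [0.6581, -0.2264, 0.2492]
tool_rot: [10.6, 89.8, 0.3]
force: [-2.6, 3.9, 4.0]
grip_width: 0.0107
10.6 [ 0.6581 -0.2264  0.2492] [ 39.1  26.9 -32.3  74.1  14.1  82.8  -2.3] [-2.56  3.92  3.97] 0.010720577931804582
to bar (array([  90.6,   -0.9, -204.5]), array([-0.0042,  0.0029, -0.0005]))
x,z,lat 0.0742 0.1212 0.0 r 0.1422 theta 108.5
scene bowl 0.95 [192. 292. 261. 361.] [ 0.674 -0.241  0.031]
scene bowl 0.83 [230. 158. 276. 210.] [0.397 0.033 0.03 ]
scene bowl 0.66 [112. 183. 157. 242.] [ 0.298 -0.239  0.027]
top bowl 0.86 [205. 202. 269. 269.] [0.416 0.016 0.025]
top bowl 0.68 [328. 241. 395. 310.] [ 0.327 -0.24   0.023]
top bowl 0.56 [318.  83. 376. 142.] [ 0.692 -0.191  0.033]
```

View pics/scene6.png

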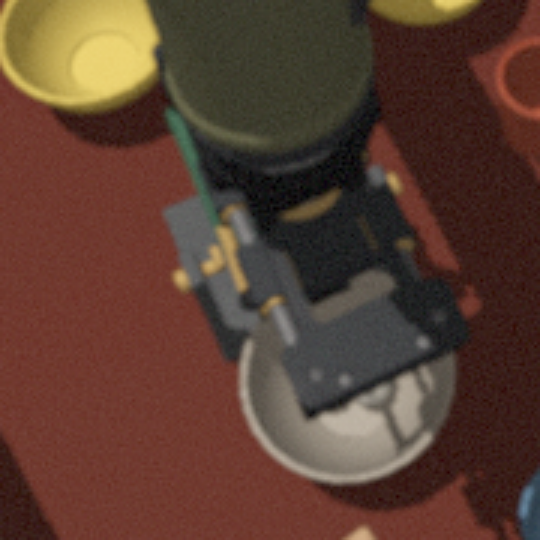

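View pics/top6.png

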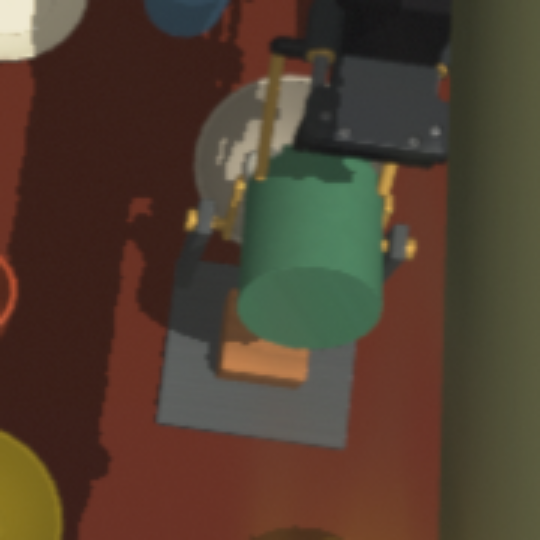

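```bash
python3 -m pendant '[[8,[1,0,2],[0,0,0]],[8,[2,0,4],[0,0,0]],[8,[4,0,6],[0,0,0]],[8,[5,0,8],[0,0,0]],[8,[5,0,8],[0,0,0]],[8,[5,0,8],[0,0,0]],[8,[5,0,8],[0,0,0]],[8,[5,0,8],[0,0,0]],[8,[5,0,8],[0,0,0]],[8,[5,0,8],[0,0,0]]]'
python3 t.py; python3 ball.py 7
```

```text
time_s: 11.73
tool_pos: [0.6657, -0.2277, 0.2432]
tool_rot: [21.9, 89.9, 11.7]
force: [-0.1, 4.5, 4.2]
grip_width: 0.0108
11.7333 [ 0.6657 -0.2277  0.2432] [ 38.5  28.  -32.1  73.2  14.5  82.6  -2.5] [-0.06  4.5   4.2 ] 0.010784745295801063
to bar (array([  84.8,   -1. , -212. ]), array([-0.0042,  0.0019, -0.0008]))
x,z,lat 0.0819 0.1152 -0.0 r 0.1414 theta 112.4
scene ball_a 0.5 [230. 337. 243. 344.] [ 0.684 -0.219  0.028]
scene bowl 0.98 [231. 161. 278. 208.] [0.399 0.036 0.026]
scene bowl 0.75 [189. 296. 262. 360.] [ 0.671 -0.248  0.03 ]
scene bowl 0.64 [109. 181. 165. 237.] [ 0.302 -0.242  0.026]
top bowl 0.98 [325. 239. 398. 311.] [ 0.327 -0.239  0.023]
top bowl 0.88 [315.  85. 381. 140.] [ 0.691 -0.19   0.032]
top bowl 0.56 [206. 201. 271. 270.] [0.415 0.016 0.025]
top bowl 0.24 [325.  69. 379. 175.] [ 0.559 -0.199  0.213]
```

View pics/scene7.png

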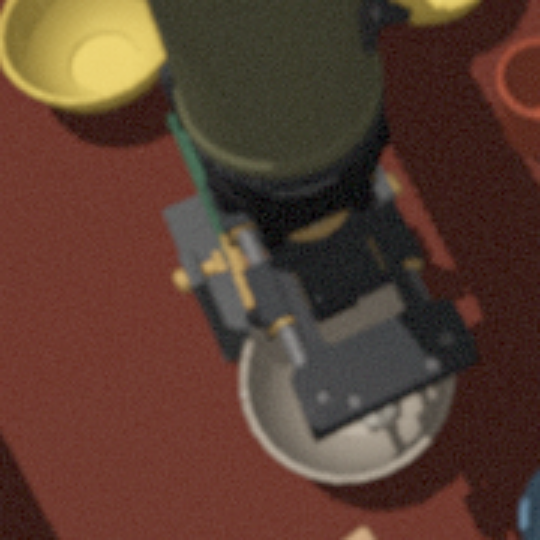

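```bash
python3 -m pendant '[[8,[-2,0,-4],[0,0,0]],[8,[-5,0,-8],[0,0,0]],[8,[-7,0,-12],[0,0,0]],[8,[-10,0,-16],[0,0,0]],[8,[-12,0,-20],[0,0,0]],[8,[-14,0,-24],[0,0,0]],[8,[-15,0,-29],[0,0,0]],[8,[-17,0,-33],[0,0,0]],[8,[-18,0,-38],[0,0,0]],[8,[-20,0,-42],[0,0,0]]]'
python3 t.py; python3 ball.py 8
```

```text
time_s: 12.87
tool_pos: [0.627, -0.221, 0.2649]
tool_rot: [0.7, 89.4, -9.6]
force: [4.5, 3.8, 2.9]
grip_width: 0.011
12.8667 [ 0.627  -0.221   0.2649] [ 41.5  22.3 -32.9  78.3  12.   82.3  -1.2] [4.48 3.84 2.93] 0.011027122067776762
to bar (array([ 105.1,   -0.7, -173.8]), array([-0.0045,  0.0105, -0.0001]))
x,z,lat 0.0427 0.1369 -0.0001 r 0.1434 theta 94.3
scene ball_a 0.73 [212. 321. 228. 337.] [ 0.648 -0.236  0.03 ]
scene ball_a 0.45 [223. 330. 242. 346.] [ 0.676 -0.218  0.03 ]
scene bowl 0.97 [191. 297. 262. 360.] [ 0.656 -0.222  0.025]
scene bowl 0.65 [222. 159. 280. 207.] [0.394 0.026 0.03 ]
scene bowl 0.6 [110. 182. 164. 239.] [ 0.298 -0.242  0.028]
top bowl 0.78 [315.  84. 354. 132.] [ 0.69  -0.192  0.026]
top bowl 0.78 [328. 239. 393. 314.] [ 0.325 -0.24   0.023]
top bowl 0.56 [208. 199. 269. 270.] [0.416 0.016 0.025]
```

View pics/scene8.png

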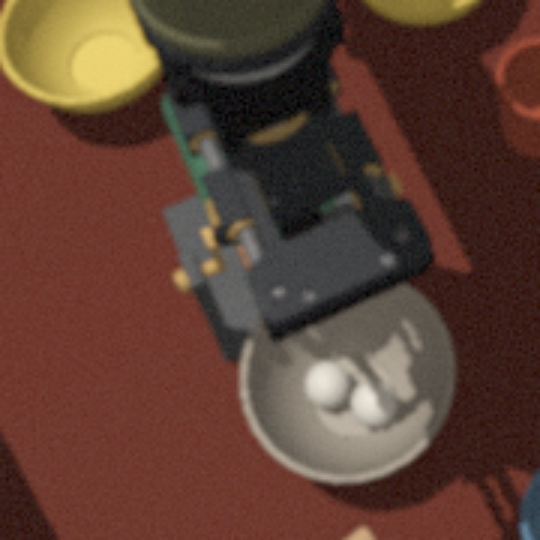

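```bash
python3 -c "
import numpy as np
def p(t):
    t=np.radians(t);return np.array([-(130*np.sin(t)+30*np.cos(t)),-130*np.cos(t)+30*np.sin(t)])
for s in (92,72,52,32,12):
  print(s,[(p(s-2*k)-p(s)).round(0).astype(int).tolist() for k in range(1,11)])"
```

```text
92 [[-1, -5], [-2, -9], [-3, -14], [-4, -18], [-4, -23], [-4, -28], [-5, -32], [-5, -37], [-4, -42], [-4, -46]]
72 [[0, -5], [1, -9], [2, -14], [3, -18], [4, -23], [5, -27], [7, -32], [8, -36], [10, -41], [12, -45]]
52 [[2, -4], [4, -8], [7, -12], [9, -16], [12, -20], [14, -24], [17, -28], [20, -31], [23, -35], [27, -38]]
32 [[3, -3], [7, -6], [10, -9], [14, -12], [18, -15], [22, -18], [26, -20], [30, -22], [34, -25], [38, -27]]
12 [[4, -2], [9, -4], [13, -5], [17, -7], [22, -8], [26, -9], [31, -10], [36, -11], [40, -12], [45, -12]]
```

```bash
python3 -m pendant '[[8,[-1,0,-5],[0,0,0]],[8,[-2,0,-9],[0,0,0]],[8,[-3,0,-14],[0,0,0]],[8,[-4,0,-18],[0,0,0]],[8,[-4,0,-23],[0,0,0]],[8,[-4,0,-28],[0,0,0]],[8,[-5,0,-32],[0,0,0]],[8,[-5,0,-37],[0,0,0]],[8,[-4,0,-42],[0,0,0]],[8,[-4,0,-46],[0,0,0]]]'
python3 t.py
python3 -m pendant '[[8,[0,0,-5],[0,0,0]],[8,[1,0,-9],[0,0,0]],[8,[2,0,-14],[0,0,0]],[8,[3,0,-18],[0,0,0]],[8,[4,0,-23],[0,0,0]],[8,[5,0,-27],[0,0,0]],[8,[7,0,-32],[0,0,0]],[8,[8,0,-36],[0,0,0]],[8,[10,0,-41],[0,0,0]],[8,[12,0,-45],[0,0,0]]]'
python3 t.py
```

```text
time_s: 14.0
tool_pos: [0.5813, -0.2131, 0.2698]
tool_rot: [-5.8, 89.4, -16.0]
force: [3.7, 3.3, 9.0]
grip_width: 0.0109
14.0 [ 0.5813 -0.2131  0.2698] [ 44.9  16.3 -33.5  84.8   9.1  81.    0.8] [3.73 3.25 8.98] 0.010899066524885209
to bar (array([ 110.5,   -0.2, -127.4]), array([-0.0047,  0.01  ,  0.001 ]))
x,z,lat -0.0037 0.1418 -0.0003 r 0.1418 theta 75.5
time_s: 14.83
tool_pos: [0.5355, -0.2052, 0.2576]
tool_rot: [-16.9, 89.7, -27.2]
force: [-2.6, 4.3, 14.6]
grip_width: 0.0108
14.8333 [ 0.5355 -0.2052  0.2576] [ 47.9  10.7 -33.5  92.2   6.1  78.6   3.3] [-2.59  4.27 14.61] 0.01082148105412021
to bar (array([ 99.1,   0.2, -80.3]), array([-0.0052,  0.0058,  0.0018]))
x,z,lat -0.0502 0.1296 -0.0004 r 0.139 theta 55.8
```

```bash
python3 -m pendant '[[8,[1,0,-4],[0,0,0]],[8,[2,0,-8],[0,0,0]],[8,[5,0,-12],[0,0,0]],[8,[7,0,-16],[0,0,0]],[8,[10,0,-20],[0,0,0]],[8,[12,0,-24],[0,0,0]],[8,[15,0,-28],[0,0,0]],[8,[18,0,-32],[0,0,0]],[8,[21,0,-36],[0,0,0]],[8,[25,0,-39],[0,0,0]]]'
python3 t.py; python3 tilt.py
```

```text
time_s: 15.67
tool_pos: [0.4949, -0.1982, 0.2292]
tool_rot: [-132.4, 89.9, -142.7]
force: [-1.3, 3.0, 5.2]
grip_width: 0.011
15.6667 [ 0.4949 -0.1982  0.2292] [ 50.    6.5 -33.2  99.6   3.7  75.    5.7] [-1.35  3.    5.23] 0.01101468575347116
to bar (array([ 71.3,   0.4, -38.6]), array([-0.0053, -0.0007,  0.0007]))
x,z,lat -0.0914 0.1012 -0.0006 r 0.1364 theta 34.9
15.7167
1627 709 tilt 146.20692577712776 mid [-0.04663714  0.03160048] ext [-0.06801692 -0.00065507] [-0.0013592   0.04650793]
```

```bash
python3 -m pendant '[[8,[3,0,-3],[0,0,0]],[8,[7,0,-6],[0,0,0]],[8,[10,0,-9],[0,0,0]],[8,[14,0,-12],[0,0,0]],[8,[18,0,-15],[0,0,0]],[8,[22,0,-18],[0,0,0]],[8,[26,0,-20],[0,0,0]],[8,[30,0,-22],[0,0,0]],[8,[34,0,-25],[0,0,0]],[8,[38,0,-27],[0,0,0]]]'
python3 t.py; python3 tilt.py
```

```text
time_s: 16.55
tool_pos: [0.4682, -0.1935, 0.1909]
tool_rot: [-141.5, 89.9, -151.7]
force: [-2.3, 0.7, 4.8]
grip_width: 0.0106
16.55 [ 0.4682 -0.1935  0.1909] [ 51.1   4.5 -32.9 105.9   2.7  70.4   7.1] [-2.32  0.7   4.77] 0.010627336804637717
to bar (array([ 32.9,   0.5, -11.5]), array([-0.0053, -0.0011,  0.0009]))
x,z,lat -0.1185 0.0629 -0.0006 r 0.1341 theta 15.0
16.6
1780 653 tilt 165.67570475695817 mid [-0.05259899  0.01387395] ext [-0.0777531  -0.00045355] [-0.00091565  0.02170817]
```

```bash
python3 -m pendant '[[8,[3,0,-2],[0,0,0]],[8,[6,0,-3],[0,0,0]],[8,[10,0,-5],[0,0,0]],[8,[13,0,-6],[0,0,0]],[8,[16,0,-7],[0,0,0]],[8,[19,0,-8],[0,0,0]],[8,[23,0,-9],[0,0,0]],[8,[26,0,-10],[0,0,0]],[8,[29,0,-11],[0,0,0]],[8,[31,0,-11],[0,0,0]]]'
python3 t.py; python3 tilt.py
```

```text
time_s: 17.43
tool_pos: [0.4576, -0.1916, 0.16]
tool_rot: [-138.8, 89.9, -149.1]
force: [-4.8, -4.6, 3.9]
grip_width: 0.0108
17.4333 [ 0.4576 -0.1916  0.16  ] [ 51.3   4.8 -32.8 109.4   2.9  66.7   7.1] [-4.81 -4.63  3.88] 0.010757454626822323
to bar (array([ 2. ,  0.4, -0.7]), array([-0.0052, -0.0009,  0.0008]))
x,z,lat -0.1292 0.032 -0.0005 r 0.1331 theta 0.9
17.4833
2069 613 tilt 179.55802245369264 mid [-0.05220377  0.00101814] ext [-0.08129976 -0.00123792] [0.00033196 0.002744  ]
```

Upright (0.4°). A last millimetre down onto the rest, release, and lift.

```bash
python3 -m pendant '[[8,[1,0,0],[0,0,0]],[8,[1,0,0],[0,0,0]],[45,[1,0,0],[0,0,0]],[45,[1,0,0],[0,0,0]],[45,[1,0,0],[0,0,0]],[45,[1,0,0],[0,0,0]],[45,[1,0,0],[0,0,0]],[45,[1,0,0],[0,0,0]]]'
python3 t.py
python3 -m pendant '[[45,[-10,0,0],[0,0,0]],[45,[-25,0,0],[0,0,0]],[45,[-45,0,0],[0,0,0]],[45,[-70,0,0],[0,0,0]],[45,[-100,0,0],[0,0,0]],[45,[-120,0,-30],[0,0,0]],[45,[-120,0,-30],[0,0,0]],[45,[-120,0,-30],[0,0,0]]]'
python3 t.py; python3 tilt.py; python3 ball.py 9
```

```text
time_s: 18.15
tool_pos: [0.4585, -0.1907, 0.1594]
tool_rot: [65.1, 90.0, 54.9]
force: [-0.4, 0.7, -0.3]
grip_width: 0.0409
18.15 [ 0.4585 -0.1907  0.1594] [ 51.2   4.8 -32.9 109.4   2.8  66.6   7.1] [-0.37  0.73 -0.28] 0.04085467627986844
to bar (array([ 1.4, -0.6, -1.4]), array([-0.0044,  0.0002, -0.0004]))
x,z,lat -0.1285 0.0314 0.0006 r 0.1323 theta 0.7
time_s: 18.82
tool_pos: [0.4291, -0.186, 0.2817]
tool_rot: [-34.6, 89.7, -44.9]
force: [0.4, 0.2, -1.3]
grip_width: 0.045
18.8167 [ 0.4291 -0.186   0.2817] [ 53.5  -4.6 -31.3 103.3  -2.3  80.5  12.4] [ 0.41  0.22 -1.29] 0.045035848300779356
to bar (array([123.8,   0.4,  27.9]), array([-0.0057,  0.0038,  0.0027]))
x,z,lat -0.1584 0.1537 0.0 r 0.2207 theta 31.1
18.8667
2025 608 tilt 179.44810724458233 mid [-0.05250312  0.00086228] ext [-0.08146168 -0.00165829] [0.00024137 0.00309349]
scene ball_a 0.76 [212. 321. 227. 336.] [ 0.647 -0.235  0.03 ]
scene ball_a 0.51 [224. 331. 242. 341.] [ 0.677 -0.219  0.032]
scene bowl 0.93 [220. 157. 278. 207.] [0.395 0.026 0.03 ]
scene bowl 0.88 [192. 289. 262. 362.] [ 0.647 -0.218  0.029]
scene bowl 0.57 [107. 183. 169. 238.] [ 0.303 -0.235  0.029]
top ball_a 0.69 [342. 121. 356. 132.] [ 0.643 -0.23   0.03 ]
top ball_a 0.65 [333. 107. 347. 121.] [ 0.669 -0.213  0.029]
top bowl 0.89 [207. 201. 271. 267.] [0.416 0.015 0.025]
top bowl 0.72 [327. 255. 345. 296.] [ 0.331 -0.185  0.027]
top bowl 0.67 [317.  85. 379. 144.] [ 0.68  -0.228  0.027]
```

View pics/scene9.png

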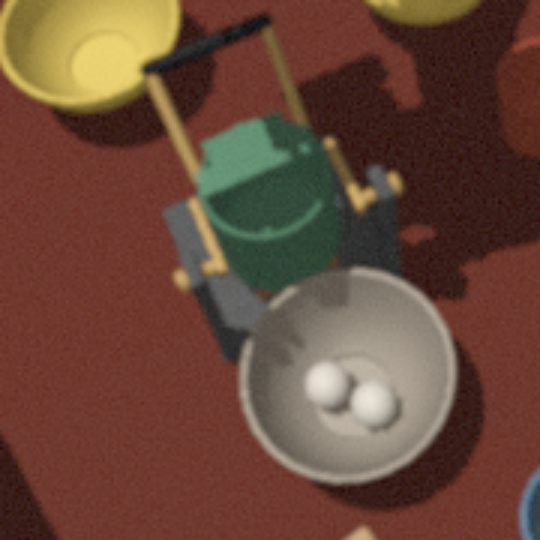

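The tin is upright and released, it is empty, and both balls lie in the upright grey bowl (crop pixels 327,384 and 373,404). The gripper is clear, so I am handing in.

```bash
python3 -c "
from cell import env
print(env.sign_off())"
```

```text
the job is handed in; nothing more can be done
None
```

I carried out the job and handed it in at about 19 s of the 54 s allowed; no verdict is reported.

- **Feel step:** I gripped the black bar and tipped the tin to about 39–40°. I held it still there for about 1.8 s, with both balls still visible inside.
- **Pouring:** I tipped on slowly, about 0.4 rad/s or less, to about 112°. The scene camera then showed both balls in the grey bowl.
- **Return:** I brought the tin back upright at the same pace, let go of the bar and lifted clear.

**Last checks:**
- The tin measured about 0.5° from upright after release.
- Both cameras place the two balls at about (0.645, -0.233) and (0.673, -0.216), inside the grey bowl.
- The bowl looks upright and unmoved in the picture; I did not measure its tilt separately.
- The force on the gripper was near zero.

**What disagreed:** During the swing, the gripper's measured path ran up to 10 mm outside the expected 133 mm radius. Side forces reached about 19 N. I eased these with small corrections, and the tin's tilt as seen by the camera stayed within 1–2° of plan at each angle where that measurement worked (about 40°, 34°, 14° and 0°). At 60° the camera reading failed, and from there through the pour I went by the gripper's position.

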